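# Pack the lug plates into the tool tray

### The job

Pack the three grey aluminium lug plates (one L-shaped, two T-shaped) into the large bay of the white tray so that all three lie flat on the bay's floor, side by side, none overlapping or propped on a wall. Turn them so they fit together like a puzzle, lug upward; set each one down rather than dropping it, and leave the tape roll, spool and screwdriver where they are.

Things in the scene. Friction and masses are not known exactly. Their poses are not given: they have to be found in the camera images.
- tray: white plastic tray, fixed to the bench. Origin: centre of its large bay, at the underside (bench level). Bay 139 mm (x) by 184 mm (y) inside, floor 3 mm and wall tops 14 mm above the bench, walls 3 mm. Beyond the +x wall a 34 mm strip of small filled compartments (not used). The three plates fill the bay as a 3 x 4 pattern of 45 mm squares, with 4 mm gaps between plates and to the walls.
- l_plate_lug (a point): aluminium L-plate, 8 mm thick, 0.16-0.3 kg, lies flat. Upright lug 56 long, 12 thick, from 8 up to 60 mm. Origin: lug's middle, 34 mm above the underside. x along the lug, to the foot's end; y to the foot's side, z up. Long limb spans x -77..54, y -31.5..9.5; foot x 13..54, y 9.5..54.5 mm.
- t_plate_a_lug (a point): aluminium T-plate, 8 mm thick, 0.16-0.3 kg, lies flat. Upright lug 56 long, 12 thick, from 8 up to 60 mm. Origin: lug's middle, 34 mm above the underside. x along the lug, y to the stem, z up. Crossbar spans x -65.5..65.5, y -31.5..9.5; stem x -20.5..20.5, y 9.5..54.5 mm.
- t_plate_b_lug (a point): second, identical aluminium T-plate, 8 mm thick, 0.16-0.3 kg, lies flat. Upright lug 56 long, 12 thick, from 8 up to 60 mm. Origin: lug's middle, 34 mm above the underside. x along the lug, y to the stem, z up. Crossbar spans x -65.5..65.5, y -31.5..9.5; stem x -20.5..20.5, y 9.5..54.5 mm.
- tape: bystander: roll of grey tape lying flat, 96 mm across, 24 mm high. Origin: centre of its underside.
- spool: bystander: metal solder spool standing upright, 60 mm across, 38 mm high. Origin: centre of its underside.
- driver: bystander: screwdriver with a red handle, 190 mm long, lying on the bench beyond the plates; origin near its middle, x towards the tip.
Not all that is in view belongs to the job. What is shaped like the part that bears t_plate_a_lug but brown or yellow is not meant. What is shaped like the part that bears t_plate_b_lug but purple is not meant.

How it is judged:
By the outcome, as a careful person would: the job done as asked, in the order asked, and still so for the second after the job is handed in, with the robot touching nothing.
It also fails if it takes over 67 s, if anything falls off the work surface, if the arm or the gripper's body presses on something with over 40 N, if the wrist force passes 120 N, or if a joint passes its speed limit or range.

### The arm

A 6-joint arm with a two-finger parallel gripper is mounted at the origin on the work surface. World frame = base frame: x ahead of the robot, y to its left, z up, the work surface at z = 0. Lengths are in m, angles in rad, forces in N, time in s.
With the tool pointing down it reaches from about 0.35 to 0.775 m from the base axis. Payload 5.5 kg.
Tool frame: the origin (TCP) lies midway between the tips of the shut fingers; the grasp point (between the pads) lies 19 mm behind it; z points along the fingers, y is the line along which they close (so a half turn about z gives the same grasp; the last joint's range is limited). The gripper opens to 85 mm and grips with 20 to 120 N. Pads are 22 mm wide; open, the fingers measure 114 mm over their backs; the gripper's body (76 mm by 85 mm) begins 54 mm behind the grasp point. The pads swing forward as they close: fully open they stand 13 mm farther back than shut.
Start: joints at [1.129, 0.313, 0.046, 1.304, 0, 1.431], TCP at [0.171, 0.549, 0.231] pointing down, gripper open.
Joint ranges: [-2.76, 2.76], [-0.86, 1.69], [-1.03, 1.26], [-2.2, 2.34], [-1.47, 1.5], [-3.14, 3.14]. Speed limits (rad/s): [2.57, 2.57, 3.14, 3.14, 3.14, 3.14].

### API

Orientations are given as a unit quaternion [w, x, y, z].
In Python, from workcell import env gives the robot as it stands. The module is installed in compiled form; this text tells all that it offers.
- The arm moves only by the tool servo_tool, never from a script. Its argument "increments" is a list of rows, each an object of numbers: "grip": the closure, from 0 (fully open) to 1 (shut); "x", "y", "z": the shift along the tool's x, y, z in mm; "roll": the turn about the tool's z in degrees. In form: [{"grip": .., "x": .., "y": .., "z": .., "roll": ..}, ...]. A call has 1 to 5 rows; each row shifts and turns the commanded pose from where the row before left it, along the tool's axes as they then stand; what a row does not reach is not made up. A row lasts 1/12 s, in which the tool goes at most 41.7 mm and 7.16 degrees, less where a joint would pass 70% of its speed; a pose out of reach is approached as far as the arm can. A call is refused whole if a number of a shift passes 41.7 or a number of a turn 7.16, either way. A call with a gripper value outside its range is refused whole. The fingers move at their own pace and stop on an object; "grip_force" is the grip in N (left out, the last holds). Time passes only in rows, so rows that do not move let the fingers close. It gives the time, the measured TCP pose, the force, the opening and the grip force at its end, in the units of the state.
- env.get_state(): the state, without advancing time (a new reading comes with each control period).
- env.read_camera(name): name is "side" or "top"; returns the picture (400x640x3 uint8, red, green, blue); there is no depth.
- env.get_calibration(name): a dict with "vertical_fov" (degrees; the focal length in pixels is half the picture's height over the tangent of half this angle, whatever the lens; pixels are square), "cx", "cy" (the principal point, pixels), "rvec" (rotation vector, rad) and "tvec" (3), from world to camera coordinates, as OpenCV has them. Camera axes: x right, y down, z forward; pixel columns grow to the right and rows downward; lengths in m; the calibration is good to about 2 mm. A picture is of the moment at which its call begins. get_calibration takes no time and is no camera call.
- env.hand_in(): hands the job in; it is judged then, once.
The state is a dict: "clock": time; "joint_pos": joint angles; "qvel": joint speeds; "tau": joint torques, N m; "tcp_pos": TCP position; "orientation": TCP orientation; "wrist_force": force on the tool from outside, world axes, zero at the start; "ft_torque": the same for the moment, N m; "finger_gap": finger opening in m; "grip_force": force on a finger pad.
Only numpy, scipy, OpenCV 4.12 (cv2) and the standard library are available. Lean on these libraries where they do the work, as an engineer would, in place of code of your own. Each camera call takes 0.05 s, during which the arm holds its last target. There are 200 camera calls.

## Working session

There is one attempt and no reset: what is moved stays moved. The work goes in short steps, Python scripts to look and compute and a tool call to move; the robot and the scene stay as the last step left them, time stands still between calls to the robot, and variables do not carry over. Pictures are saved under pics/ and viewed, at most 10 in all, crops included, and the job is handed in when it is done.

Besides the shell and the picture viewer there is one more tool, called after "Call:" in YAML: its name, and indented under it one key for each argument. servo_tool: Moves the arm, as the interface text tells. Its arguments: {"type":"object","properties":{"increments":{"type":"array"},"grip_force":{"type":"number"}},"required":["increments"]}

```bash
mkdir -p pics
python3 - <<'E'
from workcell import env
import cv2
for n in("top","side"):
    im=env.read_camera(n); cv2.imwrite(f"pics/{n}0.png",im[:,:,::-1]); print(n,env.get_calibration(n))
s=env.get_state(); print(s)
E
```

```text
top {'vertical_fov': 51.563923398693376, 'cx': 322.85758678624944, 'cy': 197.4146171696556, 'rvec': array([ 2.16594575, -2.18412923,  0.11223794]), 'tvec': array([0.00804665, 0.55700111, 1.37067596])}
side {'vertical_fov': 57.69617918916885, 'cx': 314.8324984817342, 'cy': 197.8636346064964, 'rvec': array([ 0.06147379, -2.90140566,  1.12595769]), 'tvec': array([0.56297589, 0.0398621 , 1.08475215])}
{'clock': 0.1, 'joint_pos': array([ 1.12939650e+00,  3.13907499e-01,  4.50902038e-02,  1.30358746e+00,
       -4.02942431e-05,  1.43120122e+00]), 'qvel': array([-8.61022765e-04, -6.61859744e-04,  3.41270642e-03,  2.59846274e-04,
        1.32271041e-03, -6.54092106e-06]), 'tau': array([ 4.52905835e-03, -4.81724954e+01,  2.99244422e+01,  1.27470455e-02,
       -8.52815879e-05, -2.75607078e-06]), 'tcp_pos': array([0.17073822, 0.54859222, 0.23050719]), 'orientation': array([-2.11046972e-04,  1.50330237e-01,  9.88635510e-01, -7.76288802e-04]), 'wrist_force': array([ 0.95687824,  0.37576152, -0.04052608]), 'ft_torque': array([-0.00782277, -0.03348247,  0.00819447]), 'grip_force': 0.0, 'finger_gap': 0.0854776774959319}
```

View pics/top0.png

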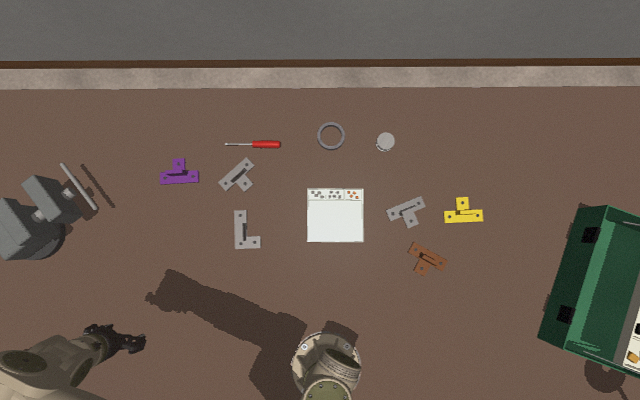

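View pics/side0.png

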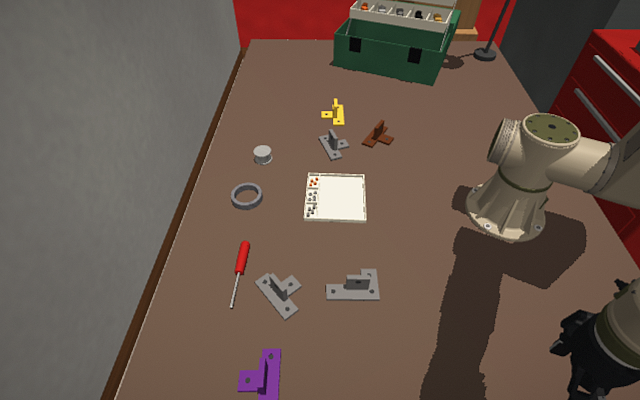

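The top view shows the L at about (246,230), one grey T at (238,175), the other at (407,211), and the tray bay at about (335,220). The side view shows all the lugs upright.

```bash
cat > h.py <<'E'
import numpy as np,cv2
from workcell import env
def cal(n):
    c=env.get_calibration(n); f=200/np.tan(np.radians(c['vertical_fov']/2))
    return np.array([[f,0,c['cx']],[0,f,c['cy']],[0,0,1]]),cv2.Rodrigues(c['rvec'])[0],c['tvec']
def ray(n,uv,z):
    K,R,t=cal(n); uv=np.atleast_2d(uv).astype(float)
    d=(R.T@np.linalg.inv(K)@np.c_[uv,np.ones(len(uv))].T).T; o=-R.T@t
    return o+d*((z-o[2])/d[:,2])[:,None]
def proj(n,p):
    K,R,t=cal(n); q=(K@(R@np.atleast_2d(p).T+t[:,None])).T; return q[:,:2]/q[:,2:]
E
python3 - <<'E'
from h import *
im=cv2.imread("pics/top0.png"); hsv=cv2.cvtColor(im,cv2.COLOR_BGR2HSV)
for n,(x0,y0,x1,y1) in dict(T1=(212,150,262,198),L=(225,203,270,255),T2=(380,190,432,235)).items():
    roi=cv2.resize(im[y0:y1,x0:x1],None,fx=8,fy=8,interpolation=cv2.INTER_CUBIC)
    h=cv2.cvtColor(roi,cv2.COLOR_BGR2HSV); m=((h[:,:,1]<50)&(h[:,:,2]>60)).astype(np.uint8)
    c=max(cv2.findContours(m,0,2)[0],key=cv2.contourArea)
    a=cv2.approxPolyDP(c,14,True)[:,0]
    uv=(a+.5)/8-.5+[x0,y0]
    print(n,cv2.contourArea(c)/64); print(np.c_[uv,1000*ray("top",uv,.008)[:,:2]].round(1).tolist())
    cv2.polylines(roi,[a.reshape(-1,1,2)],True,(0,0,255),1); cv2.imwrite(f"pics/c_{n}.png",roi)
x0,y0,x1,y1=300,180,372,248
t=cv2.resize(im[y0:y1,x0:x1],None,fx=5,fy=5,interpolation=cv2.INTER_CUBIC)
tiles=[t]+[cv2.imread(f"pics/c_{n}.png") for n in("T1","L","T2")]
W=np.zeros((600*4//3,800*4//3-0,3),np.uint8); W=np.zeros((820,840,3),np.uint8)
for k,i in enumerate(tiles): W[(k//2)*410:,(k%2)*420:][:i.shape[0],:i.shape[1]]=i[:410,:420]
cv2.imwrite("pics/crop1.png",cv2.resize(W,(610,596)))
m=cv2.cvtColor(t,cv2.COLOR_BGR2HSV); m=((m[:,:,1]<40)&(m[:,:,2]>170)).astype(np.uint8)
c=max(cv2.findContours(m,0,2)[0],key=cv2.contourArea); r=cv2.boxPoints(cv2.minAreaRect(c)); uv=(r+.5)/5-.5+[x0,y0]
print("tray",np.c_[uv,1000*ray("top",uv,.014)[:,:2]].round(1).tolist())
for nm,uv in dict(tape=(331,135),spool=(386,141),driver=(253,144),purple=(180,175)).items(): print(nm,ray("top",uv,.01).round(3))
E
```

```text
T1 637.4765625
[[246.8, 157.1, 700.8, 264.4], [217.6, 181.6, 616.4, 363.8], [224.9, 190.6, 585.1, 338.1], [235.2, 182.7, 612.0, 303.4], [244.3, 191.4, 581.6, 271.8], [253.1, 184.1, 606.8, 242.1], [244.9, 174.1, 641.6, 270.3], [254.1, 165.1, 672.7, 239.2]]
L 664.140625
[[233.7, 210.2, 517.6, 307.4], [234.3, 248.1, 389.5, 303.7], [260.2, 247.4, 390.8, 216.5], [260.1, 235.6, 430.8, 217.1], [246.7, 234.8, 433.7, 262.4], [246.3, 209.8, 518.5, 264.4]]
T2 643.359375
[[421.2, 195.9, 561.2, -333.8], [385.4, 209.4, 515.9, -210.1], [389.4, 220.4, 478.3, -222.8], [401.7, 216.3, 492.0, -265.0], [407.2, 227.8, 452.7, -282.7], [417.7, 223.9, 465.5, -318.8], [413.4, 211.8, 507.0, -305.6], [425.3, 205.9, 526.8, -346.8]]
tray [[306.6, 241.5, 409.4, 59.4], [306.9, 187.9, 591.5, 57.6], [363.1, 188.2, 589.0, -134.4], [362.8, 241.8, 406.7, -130.1]]
tape [[ 0.776 -0.027  0.01 ]]
spool [[ 0.753 -0.217  0.01 ]]
driver [[0.746 0.243 0.01 ]]
purple [[0.64  0.492 0.01 ]]
```

View pics/crop1.png

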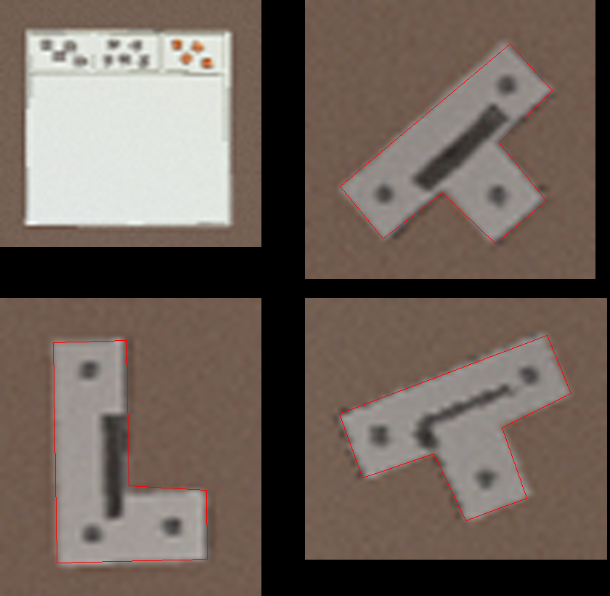

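```bash
cat >> h.py <<'E'
def fit(M,P):  # rigid 2D: P = R M + t
    M=np.array(M,float);P=np.array(P,float); mc,pc=M.mean(0),P.mean(0)
    H=(M-mc).T@(P-pc); a=np.arctan2(H[0,1]-H[1,0],H[0,0]+H[1,1])
    R=np.array([[np.cos(a),-np.sin(a)],[np.sin(a),np.cos(a)]]); t=pc-R@mc
    return t,np.degrees(a),np.linalg.norm(M@R.T+t-P,axis=1)
T=[(-65.5,-31.5),(65.5,-31.5),(65.5,9.5),(20.5,9.5),(20.5,54.5),(-20.5,54.5),(-20.5,9.5),(-65.5,9.5)]
L=[(-77,-31.5),(54,-31.5),(54,54.5),(13,54.5),(13,9.5),(-77,9.5)]
TR=[(-72.5,95),(109.5,95),(109.5,-95),(-72.5,-95)]
def bestfit(M,P):
    return min((fit(np.roll(M,k,0),P[::s]) for k in range(len(M)) for s in(1,-1)),key=lambda r:r[2].sum())
def delta(tx,ty,tz,yaw):  # world target (mm, deg of tool x) -> roll deg, then shifts in turned tool axes
    s=env.get_state(); p=s['tcp_pos']*1000; w,x,y,z=s['orientation']
    psi=np.degrees(np.arctan2(2*(x*y+w*z),1-2*(y*y+z*z))); r=-((yaw-psi+180)%360-180)
    a=np.radians(yaw); d=np.array([tx,ty])-p[:2]
    return dict(pos=p.round(1).tolist(),psi=round(psi,2),roll=round(r,2),x=round(d@[np.cos(a),np.sin(a)],1),y=round(d@[np.sin(a),-np.cos(a)],1),z=round(p[2]-tz,1),F=s['wrist_force'].round(1).tolist(),gap=round(s['finger_gap']*1000,1),g=round(s['grip_force'],1),j=s['joint_pos'].round(2).tolist(),t=s['clock'])
E
python3 - <<'E'
from h import *
T1=[[700.8, 264.4], [616.4, 363.8], [585.1, 338.1], [612.0, 303.4], [581.6, 271.8], [606.8, 242.1], [641.6, 270.3], [672.7, 239.2]]
Lp=[[517.6, 307.4], [389.5, 303.7], [390.8, 216.5], [430.8, 217.1], [433.7, 262.4], [518.5, 264.4]]
T2=[[561.2, -333.8], [515.9, -210.1], [478.3, -222.8], [492.0, -265.0], [452.7, -282.7], [465.5, -318.8], [507.0, -305.6], [526.8, -346.8]]
tr=[[409.4, 59.4], [591.5, 57.6], [589.0, -134.4], [406.7, -130.1]]
for n,M,P in(("T1",T,T1),("L",L,Lp),("T2",T,T2)):
    t,a,e=bestfit(M,P); print(n,t.round(1),a.round(1),e.round(1))
t,a,e=fit(TR,tr); print("tray",t.round(1),a.round(2),e.round(1))
b=np.radians(a);R=np.array([[np.cos(b),-np.sin(b)],[np.sin(b),np.cos(b)]])
for n,q,y in(("L",(-34,-34),-90),("T1",(0,56.5),180),("T2",(34,-22.5),90)): print(n,(R@q+t).round(1),y+a)
# tray in the side view: lines of wall tops
im=cv2.imread("pics/side0.png"); x0,y0,x1,y1=295,165,375,228
g=cv2.resize(im[y0:y1,x0:x1],None,fx=5,fy=5,interpolation=cv2.INTER_CUBIC); h=cv2.cvtColor(g,cv2.COLOR_BGR2HSV)
m=((h[:,:,1]<60)&(h[:,:,2]>150)).astype(np.uint8); c=max(cv2.findContours(m,0,2)[0],key=cv2.contourArea)
p=cv2.approxPolyDP(cv2.convexHull(c),8,True)[:,0]; uv=(p+.5)/5-.5+[x0,y0]
print(np.c_[uv,1000*ray("side",uv,.014)[:,:2]].round(1).tolist())
print(delta(455,273,120,180))
E
```

```text
T1 [635.  293.5] 131.1 [1.2 0.8 1.5 2.5 1.7 0.7 1.6 2.1]
L [443.2 272.7] -178.5 [2.1 1.5 0.3 1.1 3.3 2.1]
T2 [ 509.8 -282. ] 110.5 [1.7 0.7 1.2 2.  1.4 1.5 1.5 3. ]
tray [480.7 -36.6] -0.87 [0.2 0.9 1.2 0.4]
L [446.1 -70.1] -90.8660218044665
T1 [481.5  19.9] 179.1339781955335
T2 [514.3 -59.6] 89.1339781955335
[[307.8, 172.4, 592.8, -133.0], [363.6, 173.8, 411.0, -132.6], [365.8, 220.0, 412.9, 60.4], [304.6, 218.8, 590.3, 62.5], [303.0, 215.6, 595.8, 50.6]]
{'pos': [170.7, 548.6, 230.5], 'psi': np.float64(162.71), 'roll': np.float64(-17.29), 'x': np.float64(-284.3), 'y': np.float64(-275.6), 'z': np.float64(110.5), 'F': [1.0, 0.4, -0.0], 'gap': 85.5, 'g': 0.0, 'j': [1.13, 0.31, 0.05, 1.3, -0.0, 1.43], 't': 0.1}
```

Call:
servo_tool:
  increments:
    - {"roll": -6.3, "grip": 0.3}
    - {"roll": -6.3, "grip": 0.3}
    - {"roll": -6.2, "grip": 0.3}
    - {"x": -24, "y": -25.7, "z": 10, "grip": 0.3}
    - {"x": -24, "y": -25.7, "z": 10, "grip": 0.3}
  grip_force: 60

```text
invalid input at $.increments[0]: expected keys grip, x, y, z, roll
```

Call:
servo_tool:
  increments:
    - {"x": -24, "y": -25.7, "z": 10, "grip": 0.3}
    - {"x": -24, "y": -25.7, "z": 10, "grip": 0.3}
    - {"x": -24, "y": -25.7, "z": 10, "grip": 0.3}
    - {"x": -24, "y": -25.7, "z": 10, "grip": 0.3}
    - {"x": -24, "y": -25.7, "z": 10, "grip": 0.3}

```text
invalid input at $.increments[0]: expected keys grip, x, y, z, roll
```

Call:
servo_tool:
  increments:
    - {"x": -24, "y": -25.7, "z": 10, "grip": 0.3}
    - {"x": -24, "y": -25.7, "z": 10, "grip": 0.3}
    - {"x": -24, "y": -25.7, "z": 10, "grip": 0.3}
    - {"x": -24, "y": -25.7, "z": 10, "grip": 0.3}
    - {"grip": 0.3}

```text
invalid input at $.increments[0]: expected keys grip, x, y, z, roll
```

Run:
```python
from h import *
print(delta(443.2,272.7,22,181.5))
a=env.read_camera("top")[:,:,::-1]; b=env.read_camera("side")[:,:,::-1]
a=cv2.resize(a[190:270,200:290],None,fx=5,fy=5); b=cv2.resize(b[220:320,300:400],None,fx=4,fy=4)
W=np.zeros((400,800,3),np.uint8); W[:,:400]=cv2.resize(a,(400,356))[:,:400].shape and cv2.copyMakeBorder(cv2.resize(a,(400,356)),0,44,0,0,0); W[:,400:]=b
cv2.imwrite("pics/hov1.png",W); print(proj("top",[[.4432,.2727,.068]]),proj("side",[[.4432,.2727,.068]]))
```

```text
{'pos': [170.7, 548.6, 230.5], 'psi': np.float64(162.71), 'roll': np.float64(-18.79), 'x': np.float64(-265.1), 'y': np.float64(-282.9), 'z': np.float64(208.5), 'F': [1.0, 0.4, -0.0], 'gap': 85.5, 'g': 0.0, 'j': [1.13, 0.31, 0.05, 1.3, -0.0, 1.43], 't': 0.1}
[[240.26319981 231.77440656]] [[359.35762095 274.49066305]]
```

View pics/hov1.png

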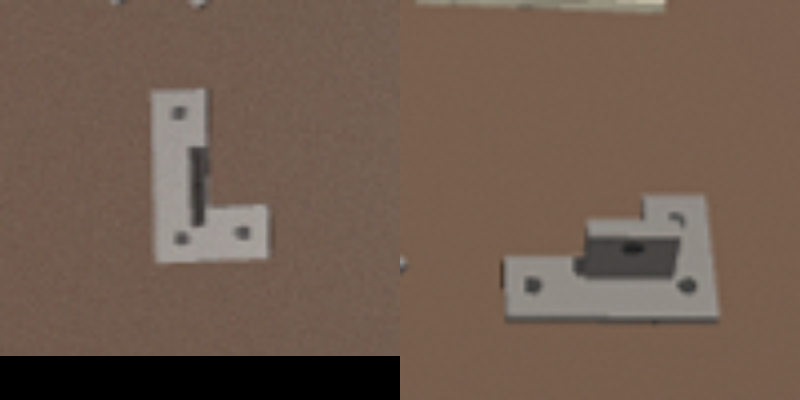

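The move calls were refused because each row needs every key. The picture shows the L untouched, with its lug upright at about (241,232) in the top view. I'll resend with full rows.

Call:
servo_tool:
  increments:
    - {"x": 0, "y": 0, "z": 0, "roll": -6.3, "grip": 0.3}
    - {"x": 0, "y": 0, "z": 0, "roll": -6.3, "grip": 0.3}
    - {"x": 0, "y": 0, "z": 0, "roll": -6.2, "grip": 0.3}
    - {"x": -24, "y": -25.7, "z": 10, "roll": 0, "grip": 0.3}
    - {"x": -24, "y": -25.7, "z": 10, "roll": 0, "grip": 0.3}
  grip_force: 60

```text
clock: 0.62
tcp_pos: [0.22, 0.4996, 0.2112]
orientation: [0.0, -0.015, 1.0, 0.001]
wrist_force: [1.0, 0.5, -0.8]
finger_gap: 0.0596
grip_force: 0.0
```

Call:
servo_tool:
  increments:
    - {"x": -24, "y": -25.7, "z": 10, "roll": 0, "grip": 0.3}
    - {"x": -24, "y": -25.7, "z": 10, "roll": 0, "grip": 0.3}
    - {"x": -24, "y": -25.7, "z": 10, "roll": 0, "grip": 0.3}
    - {"x": -24, "y": -25.7, "z": 10, "roll": 0, "grip": 0.3}
    - {"x": -24, "y": -25.7, "z": 10, "roll": 0, "grip": 0.3}

```text
clock: 1.03
tcp_pos: [0.3444, 0.3722, 0.1609]
orientation: [0.0, -0.013, 1.0, 0.0]
wrist_force: [-0.3, 0.7, 0.2]
finger_gap: 0.0596
grip_force: 0.0
```

Call:
servo_tool:
  increments:
    - {"x": -24, "y": -25.7, "z": 10, "roll": 0, "grip": 0.3}
    - {"x": -24, "y": -25.7, "z": 10, "roll": 0, "grip": 0.3}
    - {"x": -24, "y": -25.7, "z": 10, "roll": 0, "grip": 0.3}
    - {"x": -24, "y": -25.7, "z": 10, "roll": 0, "grip": 0.3}
    - {"x": 0, "y": 0, "z": 0, "roll": 0, "grip": 0.3}

```text
clock: 1.45
tcp_pos: [0.4455, 0.2692, 0.1194]
orientation: [-0.0, -0.01, 1.0, -0.001]
wrist_force: [-0.6, -0.0, 0.1]
finger_gap: 0.0593
grip_force: 0.0
```

Run:
```python
from h import *
print(delta(443.2,272.7,22,181.5))
b=env.read_camera("side")[:,:,::-1]
cv2.imwrite("pics/hov2.png",cv2.resize(b[200:320,290:420],None,fx=4,fy=4)); print(proj("side",[[.4432,.2727,.068]]))
```

```text
{'pos': [445.5, 269.2, 119.4], 'psi': np.float64(-178.85), 'roll': np.float64(-0.35), 'x': np.float64(2.2), 'y': np.float64(3.5), 'z': np.float64(97.4), 'F': [-0.6, -0.0, 0.1], 'gap': 59.3, 'g': 0.0, 'j': [0.39, 0.27, -0.29, 1.01, -0.0, 0.37], 't': 1.45}
[[359.35762095 274.49066305]]
```

View pics/hov2.png

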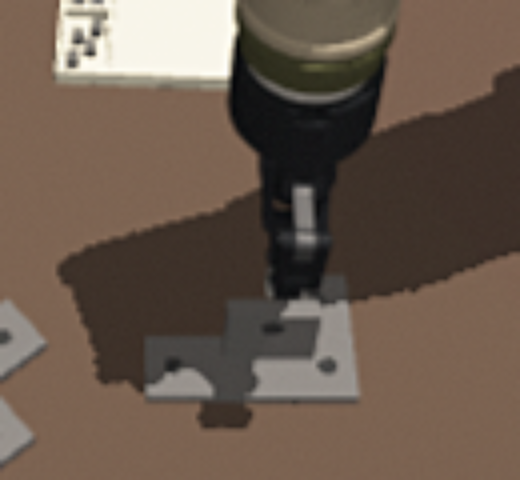

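The fingers hover over the lug, at crop (295,290) just short of the lug at (272,328). I'll correct by about 3 mm, descend and close.

Call:
servo_tool:
  increments:
    - {"x": 2.2, "y": 3.5, "z": 25, "roll": 0, "grip": 0.3}
    - {"x": 0, "y": 0, "z": 30, "roll": 0, "grip": 0.3}
    - {"x": 0, "y": 0, "z": 25, "roll": 0, "grip": 0.3}
    - {"x": 0, "y": 0, "z": 15, "roll": 0, "grip": 0.3}
    - {"x": 0, "y": 0, "z": 0, "roll": 0, "grip": 0.3}

```text
clock: 1.92
tcp_pos: [0.4365, 0.2764, 0.0232]
orientation: [-0.003, -0.014, 1.0, -0.001]
wrist_force: [-0.3, -0.7, -0.6]
finger_gap: 0.0595
grip_force: 0.0
```

```bash
python3 -c "
from h import *
print(delta(443.2,272.7,24,181.5))"
```

```text
{'pos': [436.5, 276.4, 23.2], 'psi': np.float64(-178.42), 'roll': np.float64(0.08), 'x': np.float64(-6.6), 'y': np.float64(-3.9), 'z': np.float64(-0.8), 'F': [-0.3, -0.7, -0.6], 'gap': 59.5, 'g': 0.0, 'j': [0.41, 0.37, -0.43, 0.78, 0.0, 0.38], 't': 1.9167}
```

Call:
servo_tool:
  increments:
    - {"x": 0, "y": 0, "z": 0, "roll": 0, "grip": 0.3}
    - {"x": 0, "y": 0, "z": 0, "roll": 0, "grip": 0.3}
    - {"x": 0, "y": 0, "z": 0, "roll": 0, "grip": 0.3}

```text
clock: 2.17
tcp_pos: [0.441, 0.2777, 0.0279]
orientation: [0.001, -0.013, 1.0, 0.001]
wrist_force: [-1.1, -1.0, 0.3]
finger_gap: 0.0596
grip_force: 0.0
```

```bash
python3 -c "
from h import *
print(delta(443.2,272.7,24,181.5))"
```

```text
{'pos': [441.0, 277.7, 27.9], 'psi': np.float64(-178.46), 'roll': np.float64(0.04), 'x': np.float64(-2.1), 'y': np.float64(-5.1), 'z': np.float64(3.9), 'F': [-1.1, -1.0, 0.3], 'gap': 59.6, 'g': 0.0, 'j': [0.41, 0.36, -0.42, 0.79, 0.0, 0.38], 't': 2.1667}
```

Call:
servo_tool:
  increments:
    - {"x": -2, "y": -5, "z": 4, "roll": 0, "grip": 0.3}
    - {"x": 0, "y": 0, "z": 0, "roll": 0, "grip": 0.3}
    - {"x": 0, "y": 0, "z": 0, "roll": 0, "grip": 0.6}
    - {"x": 0, "y": 0, "z": 0, "roll": 0, "grip": 1}
    - {"x": 0, "y": 0, "z": 0, "roll": 0, "grip": 1}

```text
clock: 2.58
tcp_pos: [0.4423, 0.2719, 0.0225]
orientation: [0.0, -0.013, 1.0, 0.0]
wrist_force: [-0.8, 0.7, -0.7]
finger_gap: 0.0238
grip_force: 0.0
```

Call:
servo_tool:
  increments:
    - {"x": 0, "y": 0, "z": 0, "roll": 0, "grip": 1}
    - {"x": 0, "y": 0, "z": 0, "roll": 0, "grip": 1}
    - {"x": 0, "y": 0, "z": -10, "roll": 0, "grip": 1}
    - {"x": 0, "y": 0, "z": -25, "roll": 0, "grip": 1}
    - {"x": 0, "y": 0, "z": -25, "roll": 0, "grip": 1}

```text
clock: 3.0
tcp_pos: [0.4404, 0.2712, 0.0821]
orientation: [-0.002, -0.013, 1.0, -0.001]
wrist_force: [1.3, 0.8, -2.8]
finger_gap: 0.0111
grip_force: 58.4
```

Call:
servo_tool:
  increments:
    - {"x": 0, "y": 0, "z": -25, "roll": 0, "grip": 1}
    - {"x": 0, "y": 0, "z": -15, "roll": 0, "grip": 1}
    - {"x": 0, "y": 0, "z": 0, "roll": 0, "grip": 1}
    - {"x": 0, "y": 0, "z": 0, "roll": 0, "grip": 1}
    - {"x": 0, "y": 0, "z": 0, "roll": 0, "grip": 1}

```text
clock: 3.42
tcp_pos: [0.4412, 0.2715, 0.1213]
orientation: [-0.001, -0.013, 1.0, -0.0]
wrist_force: [-0.2, -0.5, -1.3]
finger_gap: 0.0114
grip_force: 58.6
```

```bash
python3 -c "
from h import *
print(delta(446.1,-70.1,24,-90.9))
b=env.read_camera('side')[:,:,::-1]
cv2.imwrite('pics/lift1.png',cv2.resize(b[170:320,280:440],None,fx=3,fy=3))"
```

```text
{'pos': [441.2, 271.5, 121.3], 'psi': np.float64(-178.49), 'roll': np.float64(-87.59), 'x': np.float64(341.5), 'y': np.float64(-10.2), 'z': np.float64(97.3), 'F': [-0.2, -0.5, -1.3], 'gap': 11.4, 'g': 58.6, 'j': [0.4, 0.27, -0.3, 1.01, 0.0, 0.37], 't': 3.4167}
```

View pics/lift1.png

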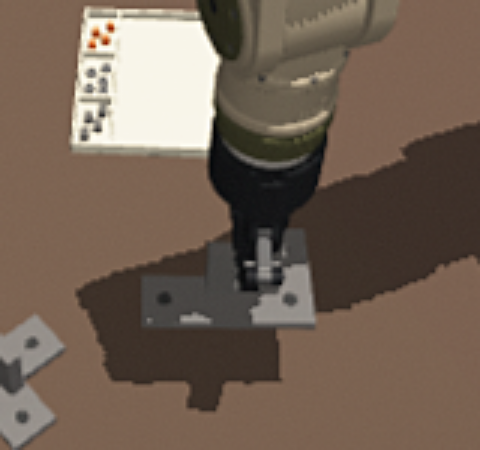

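The lug is gripped (11 mm gap) and the plate is raised level, with its shadow separate below it. Next I turn it and carry it to the tray.

Call:
servo_tool:
  increments:
    - {"x": 0, "y": 0, "z": 0, "roll": -3.6, "grip": 1}
    - {"x": 0, "y": 0, "z": 0, "roll": -7, "grip": 1}
    - {"x": 0, "y": 0, "z": 0, "roll": -7, "grip": 1}
    - {"x": 0, "y": 0, "z": 0, "roll": -7, "grip": 1}
    - {"x": 0, "y": 0, "z": 0, "roll": -7, "grip": 1}

```text
clock: 3.88
tcp_pos: [0.4409, 0.2714, 0.1205]
orientation: [-0.002, -0.288, 0.958, -0.0]
wrist_force: [-0.6, -0.9, -2.1]
finger_gap: 0.0114
grip_force: 58.5
```

Call:
servo_tool:
  increments:
    - {"x": 0, "y": 0, "z": 0, "roll": -7, "grip": 1}
    - {"x": 0, "y": 0, "z": 0, "roll": -7, "grip": 1}
    - {"x": 0, "y": 0, "z": 0, "roll": -7, "grip": 1}
    - {"x": 0, "y": 0, "z": 0, "roll": -7, "grip": 1}
    - {"x": 0, "y": 0, "z": 0, "roll": -7, "grip": 1}

```text
clock: 4.3
tcp_pos: [0.441, 0.2714, 0.1205]
orientation: [-0.002, -0.562, 0.827, 0.0]
wrist_force: [-0.4, 1.4, -1.9]
finger_gap: 0.0113
grip_force: 58.5
```

Call:
servo_tool:
  increments:
    - {"x": 0, "y": 0, "z": 0, "roll": -7, "grip": 1}
    - {"x": 0, "y": 0, "z": 0, "roll": -7, "grip": 1}
    - {"x": 0, "y": 0, "z": 0, "roll": -7, "grip": 1}
    - {"x": 15, "y": 0, "z": 0, "roll": 0, "grip": 1}
    - {"x": 30, "y": -1, "z": 0, "roll": 0, "grip": 1}

```text
clock: 4.72
tcp_pos: [0.4416, 0.2281, 0.1206]
orientation: [-0.001, -0.703, 0.711, 0.001]
wrist_force: [1.0, -0.4, -1.8]
finger_gap: 0.0114
grip_force: 58.6
```

Call:
servo_tool:
  increments:
    - {"x": 38, "y": -1, "z": 0, "roll": 0, "grip": 1}
    - {"x": 38, "y": -1, "z": 0, "roll": 0, "grip": 1}
    - {"x": 38, "y": -1, "z": 0, "roll": 0, "grip": 1}
    - {"x": 38, "y": -1, "z": 0, "roll": 0, "grip": 1}
    - {"x": 38, "y": -1, "z": 0, "roll": 0, "grip": 1}

```text
clock: 5.13
tcp_pos: [0.4429, 0.0354, 0.1209]
orientation: [-0.001, -0.702, 0.712, 0.001]
wrist_force: [1.6, -0.7, -1.5]
finger_gap: 0.0113
grip_force: 58.6
```

Call:
servo_tool:
  increments:
    - {"x": 38, "y": -1, "z": 0, "roll": 0, "grip": 1}
    - {"x": 34, "y": -1, "z": 0, "roll": 0, "grip": 1}
    - {"x": 22, "y": -1, "z": 0, "roll": 0, "grip": 1}
    - {"x": 12, "y": -1, "z": 15, "roll": 0, "grip": 1}
    - {"x": 2, "y": 0, "z": 15, "roll": 0, "grip": 1}

```text
clock: 5.55
tcp_pos: [0.4471, -0.0739, 0.0914]
orientation: [-0.0, -0.7, 0.714, -0.0]
wrist_force: [0.2, 0.4, -3.2]
finger_gap: 0.0115
grip_force: 58.7
```

Call:
servo_tool:
  increments:
    - {"x": 0, "y": 0, "z": 10, "roll": 0, "grip": 1}
    - {"x": 0, "y": 0, "z": 0, "roll": 0, "grip": 1}
    - {"x": 0, "y": 0, "z": 0, "roll": 0, "grip": 1}
    - {"x": 0, "y": 0, "z": 0, "roll": 0, "grip": 1}

```text
clock: 5.88
tcp_pos: [0.4465, -0.071, 0.0821]
orientation: [-0.0, -0.702, 0.712, 0.0]
wrist_force: [0.0, 1.8, -2.7]
finger_gap: 0.0114
grip_force: 58.5
```

```bash
python3 -c "
from h import *
print(delta(446.1,-71.3,26,-90.9))
a=env.read_camera('top')[:,:,::-1];b=env.read_camera('side')[:,:,::-1]
W=np.hstack([cv2.resize(a[180:250,300:370],(400,400)),cv2.resize(b[140:230,290:380],(400,400))])
cv2.imwrite('pics/place1.png',W)"
```

```text
{'pos': [446.5, -71.0, 82.1], 'psi': np.float64(-90.88), 'roll': np.float64(0.02), 'x': np.float64(0.3), 'y': np.float64(0.4), 'z': np.float64(56.1), 'F': [0.0, 1.8, -2.7], 'gap': 11.4, 'g': 58.5, 'j': [-0.34, 0.19, -0.51, 0.88, 0.0, -1.89], 't': 5.8833}
```

View pics/place1.png

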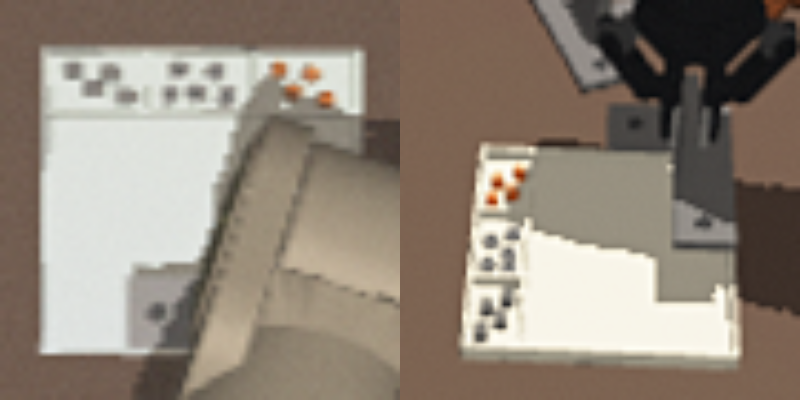

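The plate hangs level over the bay in both views. Its limb end is at crop (130,268) in the top view, so I can check that corner against the robot pose.

```bash
python3 -c "
from h import *
a=env.read_camera('top')
K=cv2.resize(a[215:248,312:336],None,fx=8,fy=8,interpolation=cv2.INTER_CUBIC).astype(int).sum(2)/3
print(K[200,::8].round().tolist()); print(K[::8,115].round().tolist())
print(1000*ray('top',[[322.3,226.5]],.066))"
```

```text
[227.0, 227.0, 229.0, 229.0, 229.0, 230.0, 229.0, 228.0, 229.0, 230.0, 203.0, 172.0, 166.0, 170.0, 169.0, 149.0, 115.0, 91.0, 87.0, 89.0, 91.0, 79.0, 70.0, 124.0]
[223.0, 224.0, 224.0, 223.0, 224.0, 225.0, 225.0, 225.0, 223.0, 226.0, 239.0, 169.0, 119.0, 145.0, 159.0, 157.0, 158.0, 165.0, 132.0, 95.0, 109.0, 147.0, 165.0, 162.0, 158.0, 163.0, 179.0, 118.0, 58.0, 63.0, 65.0, 66.0, 65.0]
[[458.07173937   6.30644635  66.        ]]
```

Call:
servo_tool:
  increments:
    - {"x": 0.8, "y": 0.4, "z": 20, "roll": 0, "grip": 1}
    - {"x": 0, "y": 0, "z": 15, "roll": 0, "grip": 1}
    - {"x": 0, "y": 0, "z": 9, "roll": 0, "grip": 1}
    - {"x": 0, "y": 0, "z": 5, "roll": 0, "grip": 1}
    - {"x": 0, "y": 0, "z": 0, "roll": 0, "grip": 1}

```text
clock: 6.45
tcp_pos: [0.4458, -0.0717, 0.0326]
orientation: [-0.0, -0.702, 0.712, 0.001]
wrist_force: [-0.1, 1.0, -2.2]
finger_gap: 0.0113
grip_force: 58.6
```

Call:
servo_tool:
  increments:
    - {"x": 0, "y": 0, "z": 2, "roll": 0, "grip": 1}
    - {"x": 0, "y": 0, "z": 2, "roll": 0, "grip": 1}
    - {"x": 0, "y": 0, "z": 1.5, "roll": 0, "grip": 1}
    - {"x": 0, "y": 0, "z": 1, "roll": 0, "grip": 1}
    - {"x": 0, "y": 0, "z": 0, "roll": 0, "grip": 1}

```text
clock: 6.87
tcp_pos: [0.4465, -0.0721, 0.0269]
orientation: [0.0, -0.702, 0.713, -0.0]
wrist_force: [-0.5, -0.9, -2.0]
finger_gap: 0.0117
grip_force: 58.6
```

```bash
python3 -c "
from h import *
print(delta(446.1,-71.8,26,-90.9))"
```

```text
{'pos': [446.5, -72.1, 26.9], 'psi': np.float64(-90.89), 'roll': np.float64(0.01), 'x': np.float64(-0.3), 'y': np.float64(0.4), 'z': np.float64(0.9), 'F': [-0.5, -0.9, -2.0], 'gap': 11.7, 'g': 58.6, 'j': [-0.34, 0.25, -0.59, 0.73, 0.0, -1.89], 't': 6.8667}
```

Call:
servo_tool:
  increments:
    - {"x": 0, "y": 0, "z": 0.7, "roll": 0, "grip": 1}
    - {"x": 0, "y": 0, "z": 0, "roll": 0, "grip": 1}

```text
clock: 7.03
tcp_pos: [0.4464, -0.072, 0.0261]
orientation: [0.0, -0.702, 0.713, -0.0]
wrist_force: [-0.7, 0.2, -2.1]
finger_gap: 0.0113
grip_force: 58.6
```

Call:
servo_tool:
  increments:
    - {"x": 0, "y": 0, "z": 0.7, "roll": 0, "grip": 1}
    - {"x": 0, "y": 0, "z": 0, "roll": 0, "grip": 1}

```text
clock: 7.2
tcp_pos: [0.4466, -0.0721, 0.0256]
orientation: [0.0, -0.702, 0.713, -0.0]
wrist_force: [0.3, 0.3, -0.4]
finger_gap: 0.0112
grip_force: 58.8
```

Call:
servo_tool:
  increments:
    - {"x": 0, "y": 0, "z": 0.5, "roll": 0, "grip": 1}
    - {"x": 0, "y": 0, "z": 0, "roll": 0, "grip": 1}

```text
clock: 7.37
tcp_pos: [0.4466, -0.0721, 0.0256]
orientation: [0.0, -0.702, 0.713, -0.0]
wrist_force: [-2.4, 0.8, 5.8]
finger_gap: 0.011
grip_force: 60.0
```

Call:
servo_tool:
  increments:
    - {"x": 0, "y": 0, "z": 0, "roll": 0, "grip": 0.3}
    - {"x": 0, "y": 0, "z": 0, "roll": 0, "grip": 0.3}
    - {"x": 0, "y": 0, "z": 0, "roll": 0, "grip": 0.3}
    - {"x": 0, "y": 0, "z": -10, "roll": 0, "grip": 0.3}
    - {"x": 0, "y": 0, "z": -25, "roll": 0, "grip": 0.3}

```text
clock: 7.78
tcp_pos: [0.4438, -0.0712, 0.0576]
orientation: [-0.001, -0.702, 0.713, 0.003]
wrist_force: [0.3, 0.5, 0.6]
finger_gap: 0.0597
grip_force: 0.0
```

Call:
servo_tool:
  increments:
    - {"x": 0, "y": 0, "z": -30, "roll": 0, "grip": 0.3}
    - {"x": 0, "y": 0, "z": -30, "roll": 0, "grip": 0.3}
    - {"x": 0, "y": 0, "z": 0, "roll": -7.1, "grip": 0.3}
    - {"x": 0, "y": 0, "z": 0, "roll": -7.1, "grip": 0.3}
    - {"x": 0, "y": 0, "z": 0, "roll": -7.1, "grip": 0.3}

```text
clock: 8.2
tcp_pos: [0.447, -0.0722, 0.1207]
orientation: [-0.0, 0.823, -0.568, 0.001]
wrist_force: [0.1, 0.1, -1.0]
finger_gap: 0.0596
grip_force: 0.0
```

Call:
servo_tool:
  increments:
    - {"x": 39, "y": 3, "z": 0, "roll": 0, "grip": 0.3}
    - {"x": 39, "y": 3, "z": 0, "roll": 0, "grip": 0.3}
    - {"x": 39, "y": 3, "z": 0, "roll": 0, "grip": 0.3}
    - {"x": 39, "y": 3, "z": 0, "roll": 0, "grip": 0.3}
    - {"x": 39, "y": 2, "z": 0, "roll": 0, "grip": 0.3}

```text
clock: 8.62
tcp_pos: [0.5014, -0.2614, 0.1198]
orientation: [-0.0, 0.821, -0.571, 0.0]
wrist_force: [1.4, 0.4, 0.4]
finger_gap: 0.06
grip_force: 0.0
```

Call:
servo_tool:
  increments:
    - {"x": 24, "y": 0, "z": 20, "roll": 0, "grip": 0.3}
    - {"x": 0, "y": 0, "z": 20, "roll": 0, "grip": 0.3}
    - {"x": 0, "y": 0, "z": 0, "roll": 0, "grip": 0.3}
    - {"x": 0, "y": 0, "z": 0, "roll": 0, "grip": 0.3}
    - {"x": 0, "y": 0, "z": 0, "roll": 0, "grip": 0.3}

```text
clock: 9.03
tcp_pos: [0.5094, -0.2814, 0.0803]
orientation: [-0.0, 0.821, -0.57, -0.0]
wrist_force: [1.0, 0.3, 1.2]
finger_gap: 0.0598
grip_force: 0.0
```

Run:
```python
from h import *
print(delta(509.8,-282,23,290.5))
a=env.read_camera('top')[:,:,::-1]
r=a[180:250,300:370]; cv2.imwrite('pics/a1.png',a)
roi=cv2.resize(r,None,fx=8,fy=8,interpolation=cv2.INTER_CUBIC); h=cv2.cvtColor(roi,cv2.COLOR_BGR2HSV)
m=((h[:,:,2]<195)&(h[:,:,1]<60)).astype(np.uint8); m[:170]=0
c=max(cv2.findContours(m,0,2)[0],key=cv2.contourArea); p=cv2.approxPolyDP(c,14,True)[:,0]; uv=(p+.5)/8-.5+[300,180]
P=1000*ray('top',uv,.011)[:,:2]; print(P.round(1).tolist())
if len(p)==6: t,an,e=bestfit(L,P); print(t,an,e.round(1))
cv2.polylines(roi,[p.reshape(-1,1,2)],True,(0,0,255),1); cv2.imwrite('pics/Lin.png',roi)
```

```text
{'pos': [509.4, -281.4, 80.3], 'psi': np.float64(-69.56), 'roll': np.float64(-0.06), 'x': np.float64(0.7), 'y': np.float64(-0.2), 'z': np.float64(57.3), 'F': [1.0, 0.3, 1.2], 'gap': 59.8, 'g': 0.0, 'j': [-0.64, 0.41, -0.19, 0.97, 0.0, -2.57], 't': 9.0333}
[[547.4, 59.4], [409.6, 61.3], [406.3, 10.7], [395.4, 20.9], [405.5, 23.3], [401.4, 36.4], [384.8, 48.8], [387.2, 34.0], [396.0, 40.3], [395.0, 15.0], [382.4, 17.6], [406.3, 10.7], [407.8, -2.0], [398.9, -9.5], [401.6, 9.0], [382.3, 3.3], [394.4, 3.2], [398.1, -10.8], [391.0, -4.4], [382.2, -12.8], [392.6, -20.9], [381.9, -41.0], [389.8, -47.0], [397.4, -38.7], [394.8, -47.1], [407.0, -48.5], [406.3, -123.7], [393.7, -129.8], [395.5, -118.0], [384.0, -135.6], [402.5, -127.9], [406.6, -139.8], [424.3, -133.4], [426.0, -141.8], [432.3, -134.3], [545.8, -136.0], [442.5, -129.4], [495.1, -126.1], [499.7, -86.6], [459.4, -79.2], [456.3, 5.6], [411.5, 35.1], [411.3, 59.2]]
```

View pics/Lin.png

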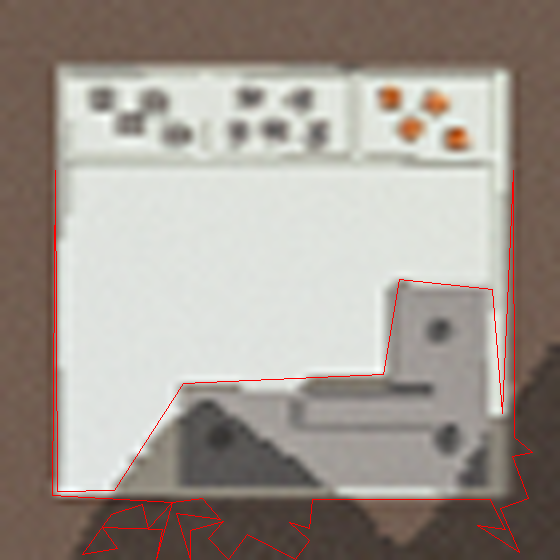

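The L lies flat in its corner of the bay. Its foot is at crop (400–490, 285), its limb end is near column 180, and its edges stay inside the walls. Now T2.

Call:
servo_tool:
  increments:
    - {"x": 0.7, "y": -0.2, "z": 20, "roll": 0, "grip": 0.3}
    - {"x": 0, "y": 0, "z": 20, "roll": 0, "grip": 0.3}
    - {"x": 0, "y": 0, "z": 12, "roll": 0, "grip": 0.3}
    - {"x": 0, "y": 0, "z": 5, "roll": 0, "grip": 0.3}
    - {"x": 0, "y": 0, "z": 0, "roll": 0, "grip": 0.3}

```text
clock: 9.5
tcp_pos: [0.5098, -0.2818, 0.0229]
orientation: [-0.0, 0.821, -0.57, -0.0]
wrist_force: [0.2, 0.9, 0.5]
finger_gap: 0.0596
grip_force: 0.0
```

Call:
servo_tool:
  increments:
    - {"x": 0, "y": 0, "z": 0, "roll": 0, "grip": 0.3}
    - {"x": 0, "y": 0, "z": 0, "roll": 0, "grip": 0.6}
    - {"x": 0, "y": 0, "z": 0, "roll": 0, "grip": 1}
    - {"x": 0, "y": 0, "z": 0, "roll": 0, "grip": 1}
    - {"x": 0, "y": 0, "z": 0, "roll": 0, "grip": 1}

```text
clock: 9.92
tcp_pos: [0.5109, -0.2831, 0.0238]
orientation: [-0.0, 0.821, -0.571, 0.001]
wrist_force: [-1.5, 0.8, 18.3]
finger_gap: 0.0116
grip_force: 23.3
```

Call:
servo_tool:
  increments:
    - {"x": 0, "y": 0, "z": 0, "roll": 0, "grip": 1}
    - {"x": 0, "y": 0, "z": 0, "roll": 0, "grip": 1}

```text
clock: 10.08
tcp_pos: [0.5109, -0.2832, 0.0238]
orientation: [-0.0, 0.821, -0.571, 0.001]
wrist_force: [1.1, 1.1, 5.8]
finger_gap: 0.0115
grip_force: 59.8
```

```bash
python3 -c "
from h import *
print(delta(509.8,-282,23,290.5))"
```

```text
{'pos': [510.9, -283.2, 23.8], 'psi': np.float64(-69.59), 'roll': np.float64(-0.09), 'x': np.float64(-1.5), 'y': np.float64(0.6), 'z': np.float64(0.8), 'F': [1.1, 1.1, 5.8], 'gap': 11.5, 'g': 59.8, 'j': [-0.64, 0.47, -0.26, 0.84, 0.0, -2.57], 't': 10.0833}
```

Call:
servo_tool:
  increments:
    - {"x": 0, "y": 0, "z": -10, "roll": 0, "grip": 1}
    - {"x": 0, "y": 0, "z": -25, "roll": 0, "grip": 1}
    - {"x": 0, "y": 0, "z": -30, "roll": 0, "grip": 1}
    - {"x": 0, "y": 0, "z": -25, "roll": 0, "grip": 1}
    - {"x": 0, "y": 0, "z": 0, "roll": 7.1, "grip": 1}

```text
clock: 10.5
tcp_pos: [0.5121, -0.2844, 0.1183]
orientation: [-0.0, 0.784, -0.621, 0.003]
wrist_force: [0.7, -0.3, -2.6]
finger_gap: 0.0115
grip_force: 58.8
```

Call:
servo_tool:
  increments:
    - {"x": 0, "y": 0, "z": 0, "roll": 7.1, "grip": 1}
    - {"x": 0, "y": 0, "z": 0, "roll": 7.1, "grip": 1}
    - {"x": -15, "y": 0, "z": 0, "roll": 0, "grip": 1}
    - {"x": -30, "y": 0, "z": 0, "roll": 0, "grip": 1}
    - {"x": -35, "y": 0, "z": 0, "roll": 0, "grip": 1}

```text
clock: 10.92
tcp_pos: [0.5105, -0.2026, 0.1124]
orientation: [-0.0, -0.701, 0.713, 0.001]
wrist_force: [1.3, 0.4, -3.1]
finger_gap: 0.0111
grip_force: 58.7
```

Call:
servo_tool:
  increments:
    - {"x": -35, "y": 0, "z": 0, "roll": 0, "grip": 1}
    - {"x": -35, "y": 0, "z": 0, "roll": 0, "grip": 1}
    - {"x": -35, "y": 0, "z": 0, "roll": 0, "grip": 1}
    - {"x": -25, "y": 0, "z": 0, "roll": 0, "grip": 1}
    - {"x": -13, "y": 0, "z": 0, "roll": 0, "grip": 1}

```text
clock: 11.33
tcp_pos: [0.5117, -0.056, 0.1125]
orientation: [-0.0, -0.703, 0.711, 0.002]
wrist_force: [-0.5, -0.2, -2.9]
finger_gap: 0.0111
grip_force: 58.7
```

Call:
servo_tool:
  increments:
    - {"x": 0, "y": 0, "z": 10, "roll": 0, "grip": 1}
    - {"x": 0, "y": 0, "z": 10, "roll": 0, "grip": 1}
    - {"x": 0, "y": 0, "z": 0, "roll": 0, "grip": 1}
    - {"x": 0, "y": 0, "z": 0, "roll": 0, "grip": 1}
    - {"x": 0, "y": 0, "z": 0, "roll": 0, "grip": 1}

```text
clock: 11.75
tcp_pos: [0.5133, -0.0608, 0.0925]
orientation: [-0.0, -0.701, 0.713, 0.0]
wrist_force: [0.4, 0.3, -2.5]
finger_gap: 0.0115
grip_force: 58.6
```

Run:
```python
from h import *
print(delta(514.3,-60.3,26.5,-90.9))
a=env.read_camera('top')[:,:,::-1];b=env.read_camera('side')[:,:,::-1]
cv2.imwrite('pics/t2top.png',a);cv2.imwrite('pics/t2side.png',b)
W=np.hstack([cv2.resize(a[180:250,300:370],(400,400)),cv2.resize(b[140:230,290:380],(400,400))])
cv2.imwrite('pics/place2.png',W)
```

```text
{'pos': [513.3, -60.8, 92.5], 'psi': np.float64(-90.98), 'roll': np.float64(-0.08), 'x': np.float64(-0.5), 'y': np.float64(-1.0), 'z': np.float64(66.0), 'F': [0.4, 0.3, -2.5], 'gap': 11.5, 'g': 58.6, 'j': [-0.27, 0.29, -0.34, 0.94, -0.0, -1.83], 't': 11.75}
```

View pics/place2.png

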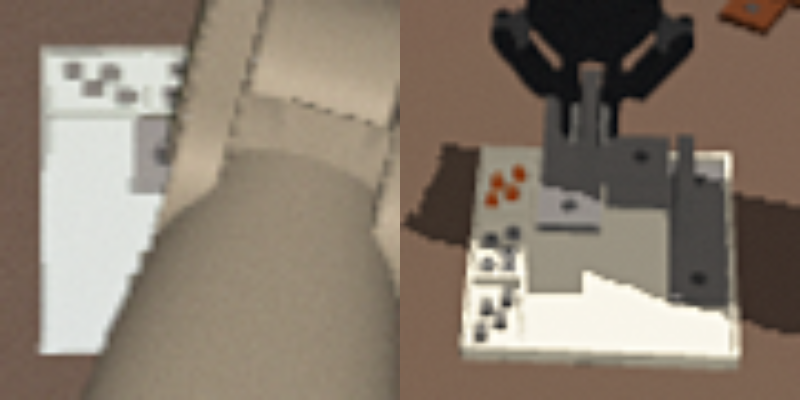

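T2 hangs level with its stem toward −x. Its crossbar end shows at top crop (133, 115–190). I'll check that end numerically.

Run:
```python
from h import *
a=cv2.imread('pics/t2top.png').astype(int).sum(2)/3
print(a[202:211,318:328].mean(0).round()); print(a[196:218,325:328].mean(1).round())
K=ray
for u in(322.5,323,323.5): print(u,(1000*ray('top',[[u,206]],.077))[0,:2].round(1))
for v in(199.5,200,213,213.5): print(v,(1000*ray('top',[[326,v]],.077))[0,:2].round(1))
```

```text
[224. 223. 223. 224. 228. 181. 148. 152. 151. 136.]
[210. 212. 213. 214. 114. 150. 151. 150. 152. 146. 133. 134. 146. 152.
 154. 151. 149. 151. 231. 227. 217. 209.]
322.5 [524.2   5.1]
323 [524.2   3.5]
323.5 [524.2   1.9]
199.5 [545.3  -6.4]
200 [543.7  -6.4]
213 [501.4  -6. ]
213.5 [499.7  -6. ]
```

Call:
servo_tool:
  increments:
    - {"x": -1.8, "y": -1.2, "z": 20, "roll": 0, "grip": 1}
    - {"x": 0, "y": 0, "z": 20, "roll": 0, "grip": 1}
    - {"x": 0, "y": 0, "z": 12, "roll": 0, "grip": 1}
    - {"x": 0, "y": 0, "z": 6, "roll": 0, "grip": 1}
    - {"x": 0, "y": 0, "z": 3, "roll": 0, "grip": 1}

```text
clock: 12.27
tcp_pos: [0.5143, -0.0583, 0.0312]
orientation: [-0.0, -0.701, 0.713, 0.001]
wrist_force: [-0.8, -0.0, -3.6]
finger_gap: 0.0111
grip_force: 58.6
```

Call:
servo_tool:
  increments:
    - {"x": 0, "y": 0, "z": 1, "roll": 0, "grip": 1}
    - {"x": 0, "y": 0, "z": 1, "roll": 0, "grip": 1}
    - {"x": 0, "y": 0, "z": 0, "roll": 0, "grip": 1}
    - {"x": 0, "y": 0, "z": 0, "roll": 0, "grip": 1}

```text
clock: 12.6
tcp_pos: [0.5154, -0.0582, 0.0306]
orientation: [0.0, -0.702, 0.713, -0.001]
wrist_force: [-0.3, 0.2, -3.1]
finger_gap: 0.0115
grip_force: 58.6
```

Call:
servo_tool:
  increments:
    - {"x": 0, "y": 0, "z": 1, "roll": 0, "grip": 1}
    - {"x": 0, "y": 0, "z": 0, "roll": 0, "grip": 1}

```text
clock: 12.77
tcp_pos: [0.515, -0.058, 0.0292]
orientation: [0.0, -0.702, 0.713, -0.0]
wrist_force: [0.4, -0.9, -3.0]
finger_gap: 0.0111
grip_force: 58.6
```

Call:
servo_tool:
  increments:
    - {"x": 0, "y": 0, "z": 0.7, "roll": 0, "grip": 1}
    - {"x": 0, "y": 0, "z": 0, "roll": 0, "grip": 1}

```text
clock: 12.93
tcp_pos: [0.5147, -0.058, 0.0282]
orientation: [0.0, -0.702, 0.713, -0.0]
wrist_force: [-0.0, 0.7, -2.8]
finger_gap: 0.0118
grip_force: 58.6
```

```bash
python3 -c "
from h import *
print(delta(514.3,-59.6,26.5,-90.9))"
```

```text
{'pos': [514.7, -58.0, 28.2], 'psi': np.float64(-90.89), 'roll': np.float64(0.01), 'x': np.float64(1.7), 'y': np.float64(0.4), 'z': np.float64(1.7), 'F': [-0.0, 0.7, -2.8], 'gap': 11.8, 'g': 58.6, 'j': [-0.27, 0.36, -0.42, 0.79, 0.0, -1.82], 't': 12.9333}
```

Call:
servo_tool:
  increments:
    - {"x": 0.8, "y": 0, "z": 0.8, "roll": 0, "grip": 1}
    - {"x": 0, "y": 0, "z": 0, "roll": 0, "grip": 1}

```text
clock: 13.1
tcp_pos: [0.5147, -0.0589, 0.0273]
orientation: [0.0, -0.702, 0.713, 0.0]
wrist_force: [0.9, 1.0, -2.1]
finger_gap: 0.0114
grip_force: 58.6
```

Call:
servo_tool:
  increments:
    - {"x": 0, "y": 0, "z": 0.7, "roll": 0, "grip": 1}
    - {"x": 0, "y": 0, "z": 0, "roll": 0, "grip": 1}

```text
clock: 13.27
tcp_pos: [0.5148, -0.0588, 0.0269]
orientation: [0.0, -0.702, 0.713, -0.0]
wrist_force: [-0.8, 1.0, 0.3]
finger_gap: 0.0112
grip_force: 59.0
```

Call:
servo_tool:
  increments:
    - {"x": 0, "y": 0, "z": 0.6, "roll": 0, "grip": 1}
    - {"x": 0, "y": 0, "z": 0, "roll": 0, "grip": 1}

```text
clock: 13.43
tcp_pos: [0.5148, -0.0588, 0.0268]
orientation: [0.0, -0.702, 0.713, -0.0]
wrist_force: [-2.0, 1.0, 5.0]
finger_gap: 0.0111
grip_force: 60.0
```

Call:
servo_tool:
  increments:
    - {"x": 0, "y": 0, "z": 0, "roll": 0, "grip": 0.4}
    - {"x": 0, "y": 0, "z": 0, "roll": 0, "grip": 0.4}
    - {"x": 0, "y": 0, "z": 0, "roll": 0, "grip": 0.4}
    - {"x": 0, "y": 0, "z": -10, "roll": 0, "grip": 0.4}
    - {"x": 0, "y": 0, "z": -25, "roll": 0, "grip": 0.4}

```text
clock: 13.85
tcp_pos: [0.5122, -0.0581, 0.059]
orientation: [-0.002, -0.702, 0.713, 0.003]
wrist_force: [0.5, -1.0, -0.3]
finger_gap: 0.0514
grip_force: 0.0
```

Call:
servo_tool:
  increments:
    - {"x": 0, "y": 0, "z": -30, "roll": 0, "grip": 0.3}
    - {"x": 0, "y": 0, "z": -25, "roll": 0, "grip": 0.3}
    - {"x": 0, "y": 0, "z": 0, "roll": 5, "grip": 0.3}
    - {"x": 0, "y": 0, "z": 0, "roll": 7, "grip": 0.3}
    - {"x": 0, "y": 0, "z": 0, "roll": 7, "grip": 0.3}

```text
clock: 14.27
tcp_pos: [0.5155, -0.0589, 0.1177]
orientation: [0.001, -0.572, 0.82, -0.001]
wrist_force: [-0.1, -0.6, -0.3]
finger_gap: 0.06
grip_force: 0.0
```

Call:
servo_tool:
  increments:
    - {"x": 0, "y": 0, "z": 0, "roll": 7, "grip": 0.3}
    - {"x": 0, "y": 0, "z": 0, "roll": 7, "grip": 0.3}
    - {"x": 0, "y": 0, "z": 0, "roll": 7, "grip": 0.3}
    - {"x": 0, "y": 0, "z": 0, "roll": 7, "grip": 0.3}
    - {"x": 0, "y": 0, "z": 0, "roll": 7, "grip": 0.3}

```text
clock: 14.68
tcp_pos: [0.5149, -0.0588, 0.1169]
orientation: [0.0, -0.299, 0.954, -0.0]
wrist_force: [-0.0, -0.3, 0.3]
finger_gap: 0.0597
grip_force: 0.0
```

Call:
servo_tool:
  increments:
    - {"x": 0, "y": 0, "z": 0, "roll": 7, "grip": 0.3}
    - {"x": 0, "y": 0, "z": 0, "roll": 7, "grip": 0.3}
    - {"x": 0, "y": 0, "z": 0, "roll": 7, "grip": 0.3}
    - {"x": 0, "y": 0, "z": 0, "roll": 7, "grip": 0.3}
    - {"x": 0, "y": 0, "z": 0, "roll": 7, "grip": 0.3}

```text
clock: 15.1
tcp_pos: [0.5149, -0.0588, 0.1168]
orientation: [0.0, 0.002, 1.0, -0.0]
wrist_force: [-1.3, 0.7, 0.6]
finger_gap: 0.0596
grip_force: 0.0
```

Call:
servo_tool:
  increments:
    - {"x": 0, "y": 0, "z": 0, "roll": 7, "grip": 0.3}
    - {"x": 0, "y": 0, "z": 0, "roll": 7, "grip": 0.3}
    - {"x": 0, "y": 0, "z": 0, "roll": 7, "grip": 0.3}
    - {"x": 0, "y": 0, "z": 0, "roll": 7, "grip": 0.3}
    - {"x": 0, "y": 0, "z": 0, "roll": 7, "grip": 0.3}

```text
clock: 15.52
tcp_pos: [0.5149, -0.0588, 0.1169]
orientation: [0.0, 0.303, 0.953, 0.0]
wrist_force: [0.6, 0.1, -0.4]
finger_gap: 0.0597
grip_force: 0.0
```

Call:
servo_tool:
  increments:
    - {"x": 0, "y": 0, "z": 0, "roll": 7, "grip": 0.3}
    - {"x": 0, "y": 0, "z": 0, "roll": 7, "grip": 0.3}
    - {"x": 18, "y": 31, "z": 0, "roll": 0, "grip": 0.3}
    - {"x": 18, "y": 31, "z": 0, "roll": 0, "grip": 0.3}
    - {"x": 18, "y": 31, "z": 0, "roll": 0, "grip": 0.3}

```text
clock: 15.93
tcp_pos: [0.5499, 0.0436, 0.117]
orientation: [0.0, 0.415, 0.91, 0.0]
wrist_force: [1.3, -0.7, -0.3]
finger_gap: 0.0601
grip_force: 0.0
```

Call:
servo_tool:
  increments:
    - {"x": 18, "y": 31, "z": 0, "roll": 0, "grip": 0.3}
    - {"x": 18, "y": 31, "z": 0, "roll": 0, "grip": 0.3}
    - {"x": 18, "y": 31, "z": 0, "roll": 0, "grip": 0.3}
    - {"x": 18, "y": 31, "z": 0, "roll": 0, "grip": 0.3}
    - {"x": 18, "y": 31, "z": 0, "roll": 0, "grip": 0.3}

```text
clock: 16.35
tcp_pos: [0.6073, 0.2146, 0.1169]
orientation: [0.0, 0.414, 0.91, 0.0]
wrist_force: [0.6, -0.8, 0.7]
finger_gap: 0.0599
grip_force: 0.0
```

Call:
servo_tool:
  increments:
    - {"x": 18, "y": 31, "z": 0, "roll": 0, "grip": 0.3}
    - {"x": 18, "y": 31, "z": 0, "roll": 0, "grip": 0.3}
    - {"x": 0, "y": 0, "z": 15, "roll": 0, "grip": 0.3}
    - {"x": 0, "y": 0, "z": 15, "roll": 0, "grip": 0.3}
    - {"x": 0, "y": 0, "z": 0, "roll": 0, "grip": 0.3}

```text
clock: 16.77
tcp_pos: [0.6281, 0.2811, 0.0831]
orientation: [-0.002, 0.413, 0.911, -0.002]
wrist_force: [-1.1, -1.0, -1.4]
finger_gap: 0.0601
grip_force: 0.0
```

Call:
servo_tool:
  increments:
    - {"x": 0, "y": 0, "z": 0, "roll": 0, "grip": 0.3}
    - {"x": 0, "y": 0, "z": 0, "roll": 0, "grip": 0.3}
    - {"x": 0, "y": 0, "z": 0, "roll": 0, "grip": 0.3}

```text
clock: 17.02
tcp_pos: [0.6307, 0.2804, 0.0876]
orientation: [0.001, 0.414, 0.91, 0.001]
wrist_force: [-0.7, -0.7, 0.3]
finger_gap: 0.0598
grip_force: 0.0
```

Run:
```python
from h import *
print(delta(635,293.5,23.5,131.1))
a=env.read_camera('top')[:,:,::-1]; cv2.imwrite('pics/t1hov.png',a)
x0,y0=300,180; roi=cv2.resize(a[180:250,300:370],None,fx=8,fy=8,interpolation=cv2.INTER_CUBIC)
g=a.astype(int).sum(2)/3
# rows/cols profile of bay (columns through T2's and L's parts)
print('T2 end row205',g[203:211,318:328].mean(0).round()); print('T2 right row205',g[203:206,352:366].mean(0).round())
print('T2 col x',g[196:218,325:328].mean(1).round()); print('L end row',g[231:238,318:328].mean(0).round())
print(1000*ray('top',[[322,207],[323,207],[323,199],[323,200],[323,213]],.011)[:,:2].round(4))
```

```text
{'pos': [630.7, 280.4, 87.6], 'psi': np.float64(131.07), 'roll': np.float64(-0.03), 'x': np.float64(7.1), 'y': np.float64(11.9), 'z': np.float64(64.1), 'F': [-0.7, -0.7, 0.3], 'gap': 59.8, 'g': 0.0, 'j': [0.3, 0.6, 0.14, 1.11, 0.0, 1.16], 't': 17.0167}
T2 end row205 [223. 223. 223. 226. 191. 154. 150. 150. 136. 120.]
T2 right row205 [148. 145. 149. 148. 147. 146. 147. 146. 141. 176. 206. 145.  87.  94.]
T2 col x [208. 212. 209. 211. 194. 227. 139. 148. 151. 151. 138. 106. 110. 123.
 155. 154. 154. 151. 170. 227. 224. 222.]
L end row [224. 224. 224. 227. 185. 155. 158. 156. 136. 124.]
[[525.8   6.5]
 [525.8   3.1]
 [553.1   2.8]
 [549.7   2.9]
 [505.3   3.3]]
```

Call:
servo_tool:
  increments:
    - {"x": 7, "y": 12, "z": 10, "roll": 0, "grip": 0.3}
    - {"x": 0, "y": 0, "z": 0, "roll": 0, "grip": 0.3}
    - {"x": 0, "y": 0, "z": 20, "roll": 0, "grip": 0.3}
    - {"x": 0, "y": 0, "z": 18, "roll": 0, "grip": 0.3}
    - {"x": 0, "y": 0, "z": 10, "roll": 0, "grip": 0.3}

```text
clock: 17.48
tcp_pos: [0.6334, 0.2938, 0.0261]
orientation: [-0.001, 0.414, 0.91, -0.001]
wrist_force: [-1.1, -0.4, -0.5]
finger_gap: 0.0598
grip_force: 0.0
```

Call:
servo_tool:
  increments:
    - {"x": 0, "y": 0, "z": 6, "roll": 0, "grip": 0.3}
    - {"x": 0, "y": 0, "z": 0, "roll": 0, "grip": 0.3}
    - {"x": 0, "y": 0, "z": 0, "roll": 0, "grip": 0.3}
    - {"x": 0, "y": 0, "z": 0, "roll": 0, "grip": 0.6}
    - {"x": 0, "y": 0, "z": 0, "roll": 0, "grip": 1}

```text
clock: 17.9
tcp_pos: [0.6353, 0.2941, 0.0234]
orientation: [0.001, 0.414, 0.91, 0.001]
wrist_force: [-0.4, -0.2, -0.4]
finger_gap: 0.0366
grip_force: 0.0
```

Call:
servo_tool:
  increments:
    - {"x": 0, "y": 0, "z": 0, "roll": 0, "grip": 1}
    - {"x": 0, "y": 0, "z": 0, "roll": 0, "grip": 1}
    - {"x": 0, "y": 0, "z": 0, "roll": 0, "grip": 1}
    - {"x": 0, "y": 0, "z": 0, "roll": 0, "grip": 1}

```text
clock: 18.23
tcp_pos: [0.6353, 0.2941, 0.0233]
orientation: [0.001, 0.414, 0.91, 0.001]
wrist_force: [0.7, -0.0, 5.5]
finger_gap: 0.0114
grip_force: 59.3
```

```bash
python3 -c "
from h import *
print(delta(635,293.5,23.5,131.1)); print(delta(481.5,19.9,23.5,179.1))"
```

```text
{'pos': [635.3, 294.1, 23.3], 'psi': np.float64(131.11), 'roll': np.float64(0.01), 'x': np.float64(-0.3), 'y': np.float64(-0.6), 'z': np.float64(-0.2), 'F': [0.7, -0.0, 5.5], 'gap': 11.4, 'g': 59.3, 'j': [0.32, 0.67, 0.09, 0.99, 0.0, 1.17], 't': 18.2333}
{'pos': [635.3, 294.1, 23.3], 'psi': np.float64(131.11), 'roll': np.float64(-47.99), 'x': np.float64(149.5), 'y': np.float64(-276.6), 'z': np.float64(-0.2), 'F': [0.7, -0.0, 5.5], 'gap': 11.4, 'g': 59.3, 'j': [0.32, 0.67, 0.09, 0.99, 0.0, 1.17], 't': 18.2333}
```

Call:
servo_tool:
  increments:
    - {"x": 0, "y": 0, "z": -10, "roll": 0, "grip": 1}
    - {"x": 0, "y": 0, "z": -25, "roll": 0, "grip": 1}
    - {"x": 0, "y": 0, "z": -30, "roll": 0, "grip": 1}
    - {"x": 0, "y": 0, "z": -27, "roll": 0, "grip": 1}
    - {"x": 0, "y": 0, "z": 0, "roll": -6, "grip": 1}

```text
clock: 18.65
tcp_pos: [0.6371, 0.2948, 0.1211]
orientation: [0.003, 0.365, 0.931, 0.003]
wrist_force: [1.1, -0.3, -0.6]
finger_gap: 0.0113
grip_force: 58.7
```

Call:
servo_tool:
  increments:
    - {"x": 0, "y": 0, "z": 0, "roll": -7, "grip": 1}
    - {"x": 0, "y": 0, "z": 0, "roll": -7, "grip": 1}
    - {"x": 0, "y": 0, "z": 0, "roll": -7, "grip": 1}
    - {"x": 0, "y": 0, "z": 0, "roll": -7, "grip": 1}
    - {"x": 0, "y": 0, "z": 0, "roll": -7, "grip": 1}

```text
clock: 19.07
tcp_pos: [0.6336, 0.2936, 0.1138]
orientation: [-0.001, 0.066, 0.998, -0.0]
wrist_force: [-0.3, 0.2, -2.7]
finger_gap: 0.0114
grip_force: 58.5
```

Call:
servo_tool:
  increments:
    - {"x": 0, "y": 0, "z": 0, "roll": -7, "grip": 1}
    - {"x": 8, "y": -15, "z": 0, "roll": 0, "grip": 1}
    - {"x": 17, "y": -31, "z": 0, "roll": 0, "grip": 1}
    - {"x": 17, "y": -31, "z": 0, "roll": 0, "grip": 1}
    - {"x": 17, "y": -31, "z": 0, "roll": 0, "grip": 1}

```text
clock: 19.48
tcp_pos: [0.5721, 0.1859, 0.1136]
orientation: [-0.001, 0.007, 1.0, -0.0]
wrist_force: [0.1, 0.4, -1.3]
finger_gap: 0.0111
grip_force: 58.8
```

Call:
servo_tool:
  increments:
    - {"x": 17, "y": -31, "z": 0, "roll": 0, "grip": 1}
    - {"x": 17, "y": -31, "z": 0, "roll": 0, "grip": 1}
    - {"x": 17, "y": -31, "z": 0, "roll": 0, "grip": 1}
    - {"x": 17, "y": -31, "z": 0, "roll": 0, "grip": 1}
    - {"x": 14, "y": -27, "z": 0, "roll": 0, "grip": 1}

```text
clock: 19.9
tcp_pos: [0.4871, 0.0356, 0.1141]
orientation: [-0.001, 0.008, 1.0, -0.0]
wrist_force: [0.0, -1.2, -1.4]
finger_gap: 0.0112
grip_force: 58.8
```

Call:
servo_tool:
  increments:
    - {"x": 9, "y": -18, "z": 0, "roll": 0, "grip": 1}
    - {"x": 0, "y": 0, "z": 10, "roll": 0, "grip": 1}
    - {"x": 0, "y": 0, "z": 10, "roll": 0, "grip": 1}
    - {"x": 0, "y": 0, "z": 0, "roll": 0, "grip": 1}
    - {"x": 0, "y": 0, "z": 0, "roll": 0, "grip": 1}

```text
clock: 20.32
tcp_pos: [0.4795, 0.0199, 0.0932]
orientation: [-0.001, 0.007, 1.0, 0.0]
wrist_force: [-0.9, -0.1, -1.4]
finger_gap: 0.0113
grip_force: 58.8
```

Call:
servo_tool:
  increments:
    - {"x": 0, "y": 0, "z": 0, "roll": 0, "grip": 1}
    - {"x": 0, "y": 0, "z": 0, "roll": 0, "grip": 1}

```text
clock: 20.48
tcp_pos: [0.4806, 0.0199, 0.0942]
orientation: [0.0, 0.007, 1.0, 0.0]
wrist_force: [-0.8, 0.4, -1.3]
finger_gap: 0.0114
grip_force: 58.8
```

Run:
```python
from h import *
d=delta(481.5,19.9,26.3,179.1); print(d)
a=env.read_camera('top')[:,:,::-1]; cv2.imwrite('pics/t1top.png',a)
b=env.read_camera('side')[:,:,::-1]; cv2.imwrite('pics/t1side.png',b)
W=np.hstack([cv2.resize(a[180:260,290:370],(400,400)),cv2.resize(b[150:230,295:375],(400,400))])
cv2.imwrite('pics/place3.png',W)
p=np.array(d['pos'])/1000; zt=p[2]-.0233+.008
# expected corners of the plate (psi 179.1), for comparison with the pictures
A=np.radians(d['psi']); R=np.array([[np.cos(A),-np.sin(A)],[np.sin(A),np.cos(A)]])
C=np.c_[(np.array(T)/1000)@R.T+p[:2],np.full(8,zt)]
print(proj('top',C).round(1).tolist()); print(proj('side',C).round(1).tolist())
g=a.astype(int).sum(2)/3
u=proj('top',C); x=int(u[:,0].min()); y=int(u[:,1].min()); y2=int(u[:,1].max())
print(x-5,g[y+3:y+9,x-5:x+8].mean(0).round()); print(y-5,g[y-5:y+8,x+3:x+9].mean(1).round()); print(y2-5,g[y2-5:y2+8,x+3:x+9].mean(1).round())
```

```text
{'pos': [480.6, 19.9, 94.2], 'psi': np.float64(179.19), 'roll': np.float64(0.09), 'x': np.float64(-0.9), 'y': np.float64(-0.0), 'z': np.float64(67.9), 'F': [-0.8, 0.4, -1.3], 'gap': 11.4, 'g': 58.8, 'j': [-0.13, 0.22, -0.43, 0.92, 0.0, -0.11], 't': 20.4833}
[[308.5, 199.2], [308.1, 239.8], [320.9, 239.8], [321.0, 225.8], [334.9, 225.9], [334.9, 213.2], [321.0, 213.1], [321.1, 199.3]]
[[319.7, 201.2], [366.8, 203.0], [366.3, 192.3], [350.5, 191.7], [350.5, 180.6], [336.5, 180.1], [336.2, 191.2], [320.5, 190.6]]
303 [139. 101. 123. 150. 154. 153. 152. 153. 152. 151. 151. 151. 149.]
194 [113. 120. 124. 128. 132. 136. 138. 141. 143. 146. 149. 152. 154.]
234 [134. 134. 134. 133. 134. 134. 133. 133. 134. 133. 134. 134. 134.]
```

Run:
```python
import cv2
g=cv2.imread('pics/t1side.png').astype(int).sum(2)//3
print('rows199-200, cols 312..326',g[198:201,312:326].mean(0).round()); print('cols 358..374',g[199:202,358:374].mean(0).round())
print('rows 195..212 at col 328',g[184:212,326:330].mean(1).round())
```

```text
rows199-200, cols 312..326 [123.  85.  65.  77. 133. 148. 138. 124.  96.  86.  88.  90.  78.  69.]
cols 358..374 [71. 70. 69. 69. 71. 71. 72. 72. 62. 51. 49. 50. 50. 51. 50. 51.]
rows 195..212 at col 328 [114. 102.  94.  95.  96. 100.  81.  68.  70.  72.  70.  59.  50.  62.
  70.  70.  66. 102.  86.  68.  70.  70.  64.  88. 135. 146. 143. 142.]
```

Call:
servo_tool:
  increments:
    - {"x": -0.9, "y": 0.3, "z": 20, "roll": 0, "grip": 1}
    - {"x": 0, "y": 0, "z": 20, "roll": 0, "grip": 1}
    - {"x": 0, "y": 0, "z": 14, "roll": 0, "grip": 1}
    - {"x": 0, "y": 0, "z": 7, "roll": 0, "grip": 1}
    - {"x": 0, "y": 0, "z": 4, "roll": 0, "grip": 1}

```text
clock: 21.0
tcp_pos: [0.4805, 0.0198, 0.0282]
orientation: [-0.001, 0.008, 1.0, 0.0]
wrist_force: [0.1, 0.7, -0.8]
finger_gap: 0.0112
grip_force: 58.9
```

Call:
servo_tool:
  increments:
    - {"x": 0, "y": 0, "z": 0, "roll": 0, "grip": 1}
    - {"x": 0, "y": 0, "z": 0, "roll": 0, "grip": 1}
    - {"x": 0, "y": 0, "z": 1, "roll": 0, "grip": 1}
    - {"x": 0, "y": 0, "z": 0, "roll": 0, "grip": 1}

```text
clock: 21.33
tcp_pos: [0.4818, 0.0194, 0.0288]
orientation: [0.001, 0.008, 1.0, -0.0]
wrist_force: [-0.7, -1.1, -1.1]
finger_gap: 0.0112
grip_force: 58.9
```

```bash
python3 -c "
from h import *
print(delta(481.5,20.2,26.3,179.1))"
```

```text
{'pos': [481.8, 19.4, 28.8], 'psi': np.float64(179.11), 'roll': np.float64(0.01), 'x': np.float64(0.3), 'y': np.float64(0.8), 'z': np.float64(2.5), 'F': [-0.7, -1.1, -1.1], 'gap': 11.2, 'g': 58.9, 'j': [-0.13, 0.3, -0.51, 0.76, 0.0, -0.11], 't': 21.3333}
```

Call:
servo_tool:
  increments:
    - {"x": 0, "y": 0.8, "z": 1.4, "roll": 0, "grip": 1}
    - {"x": 0, "y": 0, "z": 0, "roll": 0, "grip": 1}
    - {"x": 0, "y": 0, "z": 0, "roll": 0, "grip": 1}

```text
clock: 21.58
tcp_pos: [0.4811, 0.0203, 0.0268]
orientation: [0.0, 0.008, 1.0, 0.0]
wrist_force: [-0.2, 0.8, -1.9]
finger_gap: 0.011
grip_force: 58.9
```

Call:
servo_tool:
  increments:
    - {"x": 0, "y": 0, "z": 0.8, "roll": 0, "grip": 1}
    - {"x": 0, "y": 0, "z": 0, "roll": 0, "grip": 1}

```text
clock: 21.75
tcp_pos: [0.4812, 0.0202, 0.0262]
orientation: [0.0, 0.008, 1.0, -0.0]
wrist_force: [-0.8, -0.1, 2.1]
finger_gap: 0.0113
grip_force: 59.3
```

Call:
servo_tool:
  increments:
    - {"x": 0, "y": 0, "z": 0.7, "roll": 0, "grip": 1}
    - {"x": 0, "y": 0, "z": 0, "roll": 0, "grip": 1}

```text
clock: 21.92
tcp_pos: [0.4812, 0.0203, 0.0262]
orientation: [0.0, 0.008, 1.0, -0.0]
wrist_force: [-3.3, 0.2, 8.9]
finger_gap: 0.011
grip_force: 60.7
```

Call:
servo_tool:
  increments:
    - {"x": 0, "y": 0, "z": 0, "roll": 0, "grip": 0.6}
    - {"x": 0, "y": 0, "z": 0, "roll": 0, "grip": 0.6}
    - {"x": 0, "y": 0, "z": 0, "roll": 0, "grip": 0.6}
    - {"x": 0, "y": 0, "z": -10, "roll": 0, "grip": 0.6}
    - {"x": 0, "y": 0, "z": -25, "roll": 0, "grip": 0.6}

```text
clock: 22.33
tcp_pos: [0.4783, 0.0206, 0.0582]
orientation: [-0.003, 0.008, 1.0, 0.0]
wrist_force: [-0.3, 0.2, -0.4]
finger_gap: 0.0339
grip_force: 0.0
```

Call:
servo_tool:
  increments:
    - {"x": 0, "y": 0, "z": -30, "roll": 0, "grip": 0.6}
    - {"x": 0, "y": 0, "z": -35, "roll": 0, "grip": 0.6}
    - {"x": 0, "y": 35, "z": -10, "roll": 0, "grip": 0.6}
    - {"x": 0, "y": 38, "z": 0, "roll": 0, "grip": 0.6}
    - {"x": 0, "y": 38, "z": 0, "roll": 0, "grip": 0.6}

```text
clock: 22.75
tcp_pos: [0.4841, 0.132, 0.1376]
orientation: [0.002, 0.009, 1.0, 0.0]
wrist_force: [0.6, -0.2, 0.1]
finger_gap: 0.0342
grip_force: 0.0
```

Call:
servo_tool:
  increments:
    - {"x": 0, "y": 38, "z": 0, "roll": 0, "grip": 0.6}
    - {"x": 0, "y": 38, "z": 0, "roll": 0, "grip": 0.6}
    - {"x": 0, "y": 38, "z": 0, "roll": 0, "grip": 0.6}
    - {"x": 0, "y": 30, "z": 0, "roll": 0, "grip": 0.6}
    - {"x": 0, "y": 0, "z": 0, "roll": 0, "grip": 0.6}

```text
clock: 23.17
tcp_pos: [0.485, 0.2803, 0.1359]
orientation: [0.001, 0.005, 1.0, 0.001]
wrist_force: [0.2, -0.1, -0.2]
finger_gap: 0.0341
grip_force: 0.0
```

Run:
```python
from h import *
a=env.read_camera('top')[:,:,::-1];b=env.read_camera('side')[:,:,::-1]
cv2.imwrite('pics/final.png',np.hstack([cv2.resize(a[180:250,300:370],(400,400),interpolation=2),cv2.resize(b[160:230,295:375],(400,350),interpolation=2).repeat(1,0) if 0 else cv2.resize(b[150:230,295:375],(400,400),interpolation=2)]))
```

```text
(no output)
```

View pics/final.png

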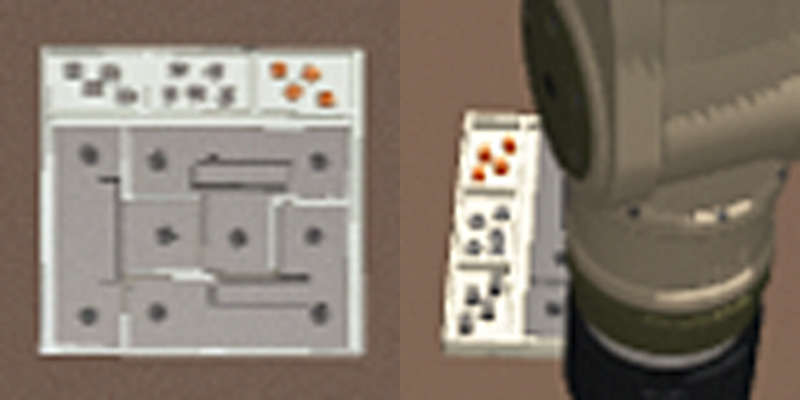

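The top view shows all three plates interlocked inside the bay (crop 50–350, 125–350) with light gaps between them. The heights at which they touched down match the bay floor.

```bash
python3 -c "
from workcell import env
print(env.hand_in())"
```

```text
the job is handed in; nothing more can be done
None
```

All three lug plates are packed in the tray's large bay, lug up and interlocked side by side, with heights at touchdown matching the bay floor; the job was handed in at about 23 s and its verdict was not reported.

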